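Load a practice carrier under a sprung hold-down

TASK

Pick up the practice carrier, set it on the clamping fixture's bed in front of the open mouth, and slide it in nose first so that its ramp pushes the sprung hold-down arm back. Feel for the end stop, whose setting varies, and press the carrier gently but firmly home against it; then let go, so that the arm's roller bears down on the carrier and it lies flat, straight and up against the stop. Do not force anything, keep the carrier upright, and leave the other things on the bench alone.

Things in the scene. Friction and masses are not known exactly. Their poses are not given: they have to be found in the camera images.
- carrier: Practice carrier, loose, about 0.22 kg, upright on the bench: grey plastic sled 120 long (x) x 44 wide (y) x 18 mm thick, pale plaster block on its rear half. Origin: centre of the underside; x to the nose, z up. Over the front 21 mm the top is a 34 degree ramp falling from 18 to 4 mm at the nose.
- nose (a point): Middle of the carrier's front edge, at its underside, 60 mm ahead of the carrier's origin.
- block (a point): Place to grip the carrier: in the plaster block, 38 mm behind the carrier's origin, 46 mm above its underside; axes as the carrier's. Block: 36 mm long (x), 30 mm wide (y, grip across this), from 18 to 56 mm above the underside, crowns on top up to 63 mm. The sled stands out 7 mm beyond the block on either side.
- fixture: Clamping fixture, fixed: grey metal bed plate with steel guide walls; origin on its underside in the middle of the channel, z up; the carrier goes in along +x. Bed top 12 mm above the origin, x from -130 to +120, y -50 to +50 mm. Guide walls 46 mm apart, 8 mm high above the bed, x from -30 to +90. Hinge posts x from 91 to 117, 60 mm above the origin.
- holddown (a joint): Sprung hold-down arm: angle (rad) about a hinge across the channel at x = 100, 48 mm above the fixture's origin; it reaches 80 mm towards the mouth to a roller. 0 = at rest on its own limit; growing = raised; about 0.135 with the roller on the carrier's 18 mm part. The spring presses with about 5 N at rest, 8 N there. Nothing keeps it raised but the carrier.
- roller_axis (a point): Middle of the axis of the hold-down's free-turning roller, 14 mm in diameter. At rest: x = 20 mm in the fixture's frame, underside 7 mm above the bed. To lift it with the ramp takes some 10 to 16 N of push (nose at x = 22 to 40); then the carrier slides with 5 to 9 N of friction until it meets the stop, where the push rises steeply.
- case: Small orange plastic case 85 x 60 x 28 mm, lying on the bench; leave alone. Origin: centre of underside.
- jar: Small jar, 44 mm in diameter, 55 mm high; leave alone. Origin: centre of underside.
- driver: Screwdriver, 150 mm long, lying on the bench; leave alone. Origin on its axis side towards the bench.
- mouth (a point): Mouth of the fixture's channel, on the bed's top at x = -60 mm of the fixture, middle; axes as the fixture's. From here flared walls narrow from about 57 to 46 mm over 30 mm.
- stop: End stop's fixed holder, on the bed; origin mid channel at x = 74 mm of the fixture, axes as the fixture's. It carries the stop block (stop_block), a steel block 44 wide x 14 thick (x) x 12 mm high, which the nose must meet. The block is screwed out to a set but unmeasured place: its face is 0 to 22 mm in front of this origin (-x). Feel for it. It does not yield.
Things that resemble listed ones, but are neither listed nor needed, are in the scene too. There is more than one size of the carrier; the one meant has the size given above.

How it is judged:
By the outcome, as a careful person would: the job done as asked, in the order asked, and still so for the second after the job is handed in, with the robot touching nothing.
It also fails if it takes over 58 s, if anything falls off the work surface, if the arm or the gripper's body presses on something with over 40 N, if the wrist force passes 120 N, or if a joint passes its speed limit or range.

ROBOT

A 6-joint arm with a two-finger parallel gripper is mounted at the origin on the work surface. World frame = base frame: x ahead of the robot, y to its left, z up, the work surface at z = 0. Lengths are in m, angles in rad, forces in N, time in s.
With the tool pointing down it reaches from about 0.325 to 0.9 m from the base axis. Payload 3.5 kg.
Tool frame: the origin (TCP) lies midway between the tips of the shut fingers; the grasp point (between the pads) lies 19 mm behind it; z points along the fingers, x is the direction in which the jaws open and shut, and the axes are right-handed (so a half turn about z gives the same grasp; the last joint's range is limited). The gripper opens to 85 mm and grips with 20 to 120 N. Pads are 22 mm wide; open, the fingers measure 114 mm over their backs; the gripper's body (76 mm by 85 mm) begins 54 mm behind the grasp point. The pads swing forward as they close: fully open they stand 13 mm farther back than shut.
Start: joints at [1.187, 0.276, -0.026, 1.268, 0, 1.467], TCP at [0.173, 0.601, 0.231] pointing down, gripper open.
Joint ranges: [-3.12, 3.12], [-0.85, 1.88], [-1.08, 1.24], [-1.95, 2.15], [-1.57, 1.53], [-3.14, 3.14]. Speed limits (rad/s): [2.57, 2.57, 3.14, 3.14, 3.14, 3.14].

INTERFACE

Orientations are given as [roll, pitch, yaw] about the fixed x, y, z axes, in that order (R = Rz(yaw) Ry(pitch) Rx(roll)).
In Python, from bench import robot gives the robot as it stands.
- The arm moves only by the shell command python3 -m creep 'ROWS' [OPENING] [FORCE]. ROWS is text: rows parted by semicolons, each of 6 numbers parted by spaces: the shift along the tool's x, y, z in cm, then the turn, a rotation vector about the tool's x, y, z in degrees. In form: tx ty tz wx wy wz; .... A call has 1 to 20 rows; each row is the pose to reach, as a shift and turn from the pose measured when the call began, along the tool's axes at that moment; what a row does not reach only later rows make up. A row lasts 1/12 s, in which the tool goes at most 41.7 mm and 7.16 degrees, less where a joint would pass 70% of its speed; a pose out of reach is approached as far as the arm can. A call with a gripper value outside its range is refused whole. OPENING is the closure, from 0 (fully open) to 1 (shut), set as the call begins (- or left out, the last holds). The fingers move at their own pace and stop on an object; FORCE is the grip in N (left out, the last holds). Time passes only in rows, so rows that repeat a pose let the fingers close. It gives the time, the measured TCP pose, the force and the opening at its end, in the units of the state.
- robot.read_state(): the state, without advancing time (a new reading comes with each control period).
- robot.capture(name): name is "side" or "top"; returns a dict with "color" (400x640x3 uint8, red, green, blue), "K" (3x3 intrinsics, pixels), "R" (3x3) and "t" (3): a world point X has camera coordinates R X + t. Camera axes: x right, y down, z forward; pixel columns grow to the right and rows downward; lengths in m; the calibration is good to about 2 mm. A picture is of the moment at which its call begins. There is no depth.
- robot.finish_job(): hands the job in, once; it reports no verdict.
Trained networks look in a picture, given as the dict that the camera call returned (one of the last four; its "shot" number tells which), for a name from the list of things; names that differ only in an ending like _2 or _b are one class to them, and where a whole thing is asked for, a point or a joint stands for the part that bears it (a point fixed in the world has none). Each returns a list of dicts, best first, with "confidence" (0 to 1); they miss things now and then, are a little off and sometimes report something else, mostly with a low value. They report only what shows in the picture. A call takes as long as a camera call. They do not tell look-alikes from the thing itself.
- robot.silhouettes(name, picture): "mask" (400x640 bool, what is visible of it).
- robot.spot_point(name, picture): "location" ([x, y, z] in m, in world coordinates, good to about 4 mm: a listed point, or the origin of a listed thing).
The state is a dict: "time_s": time; "joint_pos": joint angles; "qd": joint speeds; "tau": joint torques, N m; "position": TCP position; "eef_rot": TCP orientation; "wrist_force": force on the tool from outside, world axes, zero at the start; "wrist_torque": the same for the moment, N m; "grip_width": opening from 0.0 (shut) to 1.0 (fully open).
Only numpy, scipy, OpenCV 4.12 (cv2) and the standard library are available. Lean on these libraries where they do the work, as an engineer would, in place of code of your own. Each camera call takes 0.05 s, during which the arm holds its last target.

## Working session

There is one attempt and no reset: what is moved stays moved. The work goes in short steps, Python scripts to look and compute and a shell command to move; the robot and the scene stay as the last step left them, time stands still between calls to the robot, and variables do not carry over. Pictures are saved under pics/ and viewed, and the job is handed in when it is done.

```bash
ls; mkdir -p pics
python3 - <<'E'
from bench import robot
import cv2, numpy as np
s=robot.read_state()
print(s['time_s'],s['position'],s['eef_rot'],s['wrist_force'],s['grip_width'])
for n in ('top','side'):
    c=robot.capture(n); cv2.imwrite(f'pics/{n}0.png',c['color'][:,:,::-1])
    print(n,c['K'].tolist(),np.round(c['R'],3).tolist(),c['t'])
    for o in ('carrier','nose','block','fixture','mouth','roller_axis','stop','case','jar','driver'):
        print(o,[(np.round(d['location'],4).tolist(),round(d['confidence'],2)) for d in robot.spot_point(o,c)])
E
```

```text
pics
0.0 [0.17290757 0.59979875 0.2301529 ] [-3.14136020e+00  2.20518611e-03  1.28996656e+00] [0.42613474 0.45511564 0.26133014] 0.997395955707085
top [[397.30927377573437, 0.0, 327.81883426966573], [0.0, 397.30927377573437, 203.15299819532032], [0.0, 0.0, 1.0]] [[0.029, -0.999, 0.016], [-0.988, -0.031, -0.149], [0.15, -0.012, -0.989]] [-0.19571832  0.5405139   1.01191702]
carrier [([0.3351, -0.6148, -0.0015], 0.92), ([0.4945, -0.3143, 0.0007], 0.71), ([0.7734, -0.0534, 0.0028], 0.67), ([0.2859, -0.309, -0.0031], 0.62)]
nose [([0.5218, -0.2553, -0.0004], 0.75), ([0.2906, -0.2702, 0.0012], 0.72), ([0.2667, -0.6478, -0.0044], 0.61)]
block [([0.386, -0.5953, 0.0623], 0.6), ([0.4801, -0.3471, 0.0471], 0.59), ([0.2895, -0.3355, 0.0343], 0.59)]
fixture [([0.5866, 0.1307, -0.0025], 0.69), ([0.481, -0.3442, 0.0482], 0.27)]
mouth [([0.5916, 0.0673, 0.012], 0.76)]
roller_axis [([0.5854, 0.148, 0.0255], 0.58), ([0.4933, -0.3138, 0.0013], 0.17)]
stop [([0.5741, 0.2001, 0.0121], 0.66), ([0.7483, 0.1282, 0.0037], 0.56)]
case [([0.6801, -0.302, -0.0006], 0.73)]
jar [([0.7682, -0.0517, 0.0018], 0.5)
[... 369 characters left out ...]
 0.0039], 0.67), ([0.4949, -0.3177, -0.0016], 0.58)]
nose [([0.269, -0.6509, 0.0003], 0.76), ([0.2893, -0.2671, -0.0037], 0.65), ([0.5223, -0.26, -0.0022], 0.6)]
block [([0.4761, -0.342, 0.0468], 0.89), ([0.3853, -0.594, 0.0624], 0.64), ([0.2889, -0.3377, 0.0329], 0.57)]
fixture [([0.5868, 0.1282, -0.001], 0.98)]
mouth [([0.5916, 0.0691, 0.0139], 0.84)]
roller_axis [([0.5783, 0.1434, 0.0244], 0.82), ([0.7459, 0.1266, -0.0019], 0.72), ([0.5869, 0.1296, -0.0011], 0.65)]
stop [([0.5776, 0.1968, 0.011], 0.75), ([0.525, -0.2635, -0.0011], 0.27)]
case [([0.6833, -0.2962, -0.0001], 0.78)]
jar [([0.7722, -0.055, 0.0034], 0.91)]
driver [([0.7442, 0.1299, 0.0], 0.89), ([0.4761, -0.3468, 0.048], 0.45)]
```

View pics/top0.png

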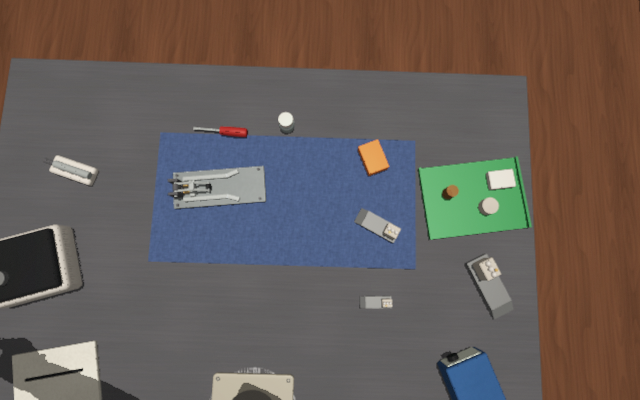

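View pics/side0.png

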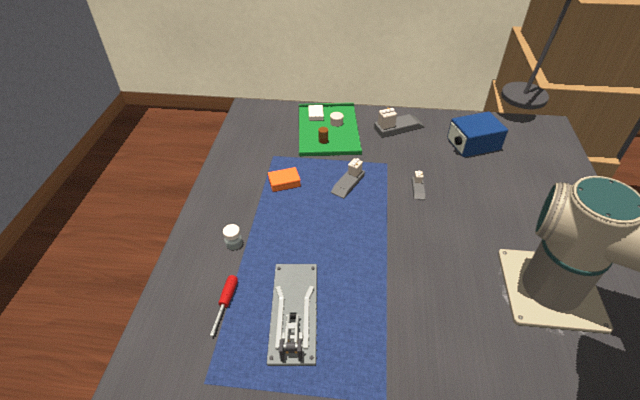

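```bash
cat > h.py <<'E'
import numpy as np, cv2
from scipy.optimize import minimize
def proj(c,X):
    Y=np.asarray(X)@np.array(c['R']).T+np.array(c['t']); p=Y@np.array(c['K']).T
    return p[:,:2]/p[:,2:]
def box(x0,x1,y0,y1,z0,z1): return np.array([[x,y,z] for x in(x0,x1) for y in(y0,y1) for z in(z0,z1)])*1e-3
def place(P,x,y,yaw,z=0):
    c,s=np.cos(yaw),np.sin(yaw); return P@np.array([[c,s,0],[-s,c,0],[0,0,1]])+[x,y,z]
CAR=[np.vstack([box(-60,39,-22,22,0,18),box(60,60,-22,22,0,4)]),box(-56,-20,-15,15,18,60)]
FIX=[box(-130,120,-50,50,0,12),box(91,117,-15,15,12,60)]
def render(c,parts,q,z=0,S=4):
    m=np.zeros((400*S,640*S),np.uint8)
    for P in parts:
        p=(proj(c,place(P,*q,z))+.5)*S-.5
        cv2.fillConvexPoly(m,cv2.convexHull(np.round(p*16).astype(np.int32)),255,shift=4)
    return cv2.resize(m,(640,400),interpolation=cv2.INTER_AREA)/255.
def fit(views,parts,q0,z=0):
    def cost(d):
        q=np.array(q0)+np.array(d)*[.01,.01,.1]
        return sum(np.abs(render(c,parts,q,z)-m).sum()/m.sum() for c,m in views)
    r=minimize(cost,[0,0,0],method='Nelder-Mead',options=dict(initial_simplex=[[-.3,-.3,-.3],[.7,0,0],[0,.7,0],[0,0,.7]],xatol=1e-3,fatol=1e-4))
    return np.array(q0)+r.x*[.01,.01,.1],r.fun
def pick(ms,c,X):
    u,v=proj(c,[X])[0]; best=None
    for d in ms:
        ys,xs=np.nonzero(d['mask']); e=np.hypot(xs.mean()-u,ys.mean()-v)
        if best is None or e<best[0]: best=(e,d)
    return best[1]['mask'].astype(float),best[0]
def crop(c,n,u,v,w=60,h=45,s=8,draw=()):
    im=c['color'][:,:,::-1].copy(); u0,v0=int(u-w/2),int(v-h/2)
    im=cv2.resize(im[v0:v0+h,u0:u0+w],None,fx=s,fy=s,interpolation=cv2.INTER_CUBIC)
    for pts in draw: cv2.polylines(im,[np.round((pts-[u0,v0]+.5)*s).astype(int)],False,(0,0,255),1)
    cv2.imwrite(n,im)
E
python3 - <<'E'
from bench import robot
from h import *
V={n:robot.capture(n) for n in('top','side')}
for name,parts,X,q0 in(('carrier',CAR,(.495,-.316,.02),(.495,-.316,1.1)),('fixture',FIX,(.5867,.1295,.01),(.5867,.1295,1.65))):
    vs=[]
    for n,c in V.items():
        m,e=pick(robot.silhouettes(name,c),c,X); print(n,e,m.sum()); vs.append((c,m))
    for w in (vs,vs[:1],vs[1:]):
        q,f=fit(w,parts,q0); print(name,q,f)
    q,f=fit(vs,parts,q0)
    for n,c in V.items():
        if name=='carrier': L=[box(-60,-60,-22,22,0,0)[[0,2]],]; pl=np.array([[-60,-22,0],[60,-22,0],[60,22,0],[-60,22,0],[-60,-22,0]])*1e-3; ws=(56,42,12)
        else: pl=np.array([[-130,-50,12],[120,-50,12],[120,50,12],[-130,50,12],[-130,-50,12],[-130,0,12],[120,0,12]])*1e-3; ws=(120,100,6)
        d=[proj(c,place(pl,*q))]
        if name=='carrier': d.append(proj(c,place(np.array([[-56,-15,56],[-20,-15,56],[-20,15,56],[-56,15,56],[-56,-15,56]])*1e-3,*q)))
        u,v=proj(c,[X])[0]; crop(c,f'pics/{name}_{n}.png',u,v,*ws,draw=d)
E
python3 -c "
import cv2,numpy as np
for a in('carrier','fixture'):
    A=[cv2.imread(f'pics/{a}_{n}.png') for n in('top','side')]
    cv2.imwrite(f'pics/{a}_2.png',cv2.resize(np.hstack(A),(800,int(800*A[0].shape[0]/(2*A[0].shape[1])))))"
```

```text
top 1.2422067713356963 761.0
side 0.8275895979019828 656.0
carrier [ 0.49469186 -0.31425075  1.08089654] 0.1753007068023838
carrier [ 0.49448573 -0.31314524  1.08588394] 0.047460771430779945
carrier [ 0.49534574 -0.31607462  1.08505599] 0.1032221425155428
top 2.3846070394488614 3347.0
side 3.694403676558042 4536.0
fixture [0.58622968 0.12578018 1.68195975] 0.0931260755066485
fixture [0.58575697 0.12618109 1.68112081] 0.05527103581199436
fixture [0.58701408 0.1250214  1.6913243 ] 0.032211156067365215
```

View pics/carrier_2.png

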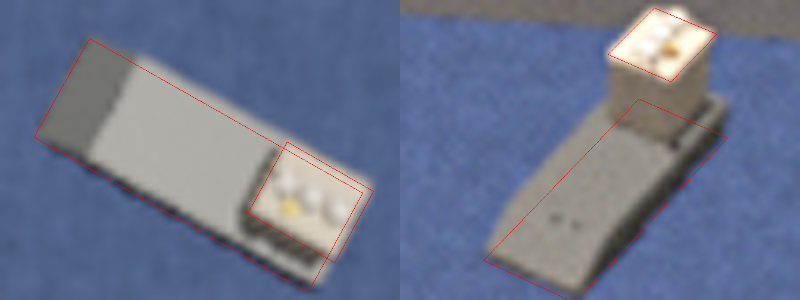

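View pics/fixture_2.png

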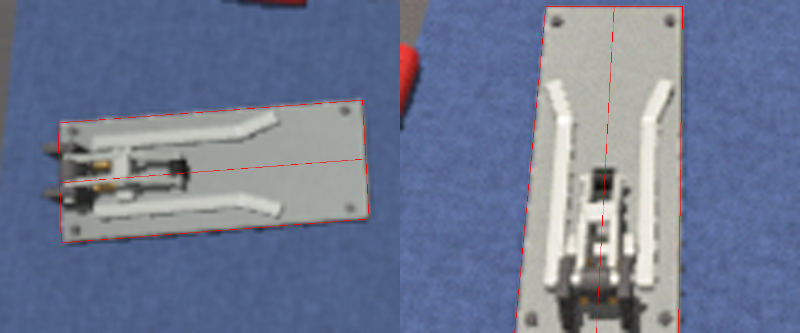

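```bash
cat >> h.py <<'E'
from scipy.spatial.transform import Rotation as Ro
def st(r):
    s=r.read_state(); print('t',round(s['time_s'],2),'p',np.round(s['position'],4),'rpy',np.round(np.degrees(s['eef_rot']),2),'F',np.round(s['wrist_force'],1),'T',np.round(s['wrist_torque'],2),'g',round(s['grip_width'],3)); return s
def delta(s,p,yawdeg):
    R=Ro.from_euler('xyz',s['eef_rot']); G=Ro.from_euler('xyz',[180,0,yawdeg],degrees=True)
    print('->',np.round(p,4),'shift cm',np.round(R.inv().apply(np.array(p)-s['position'])*100,2),'rot',np.round((R.inv()*G).as_rotvec(degrees=True),2))
E
python3 - <<'E'
from bench import robot
from h import *
s=st(robot)
for x,y,z in((.45,.3,.23),(.52,0,.2),(.4772,-.3482,.15)): delta(s,(x,y,z),-27.8)
E
```

```text
t 1.4 p [0.1732 0.6005 0.2313] rpy [180.     0.    73.91] F [-0.7 -0.2 -0.1] T [ 0.02 -0.01 -0.04] g 1.002
-> [0.45 0.3  0.23] shift cm [-21.2   34.92   0.13] rot [  0.     0.   101.71]
-> [0.52 0.   0.2 ] shift cm [-48.08  49.96   3.13] rot [  0.     0.   101.71]
-> [ 0.4772 -0.3482  0.15  ] shift cm [-82.73  55.5    8.14] rot [  0.     0.   101.71]
```

```bash
python3 -m creep '-21.2 34.9 0.1 0 0 50;-21.2 34.9 0.1 0 0 50;-21.2 34.9 0.1 0 0 50;-21.2 34.9 0.1 0 0 50;-21.2 34.9 0.1 0 0 50;-21.2 34.9 0.1 0 0 50;-21.2 34.9 0.1 0 0 101.7;-21.2 34.9 0.1 0 0 101.7;-21.2 34.9 0.1 0 0 101.7;-48 50 1 0 0 101.7;-48 50 1 0 0 101.7;-48 50 1 0 0 101.7;-48 50 1 0 0 101.7;-48 50 1 0 0 101.7;-48 50 1 0 0 101.7;-48 50 1 0 0 101.7;-48 50 1 0 0 101.7;-82.7 55.5 6 0 0 101.7;-82.7 55.5 6 0 0 101.7;-82.7 55.5 6 0 0 101.7' 0 60
python3 - <<'E'
from bench import robot
from h import *
s=st(robot)
delta(s,(.4772,-.3482,.15),-27.8)
E
```

```text
time_s: 3.07
position: [0.5047, -0.1205, 0.2041]
eef_rot: [-3.141, -0.001, -0.485]
wrist_force: [1.2, 0.2, 0.2]
grip_width: 0.998
t 3.07 p [ 0.5047 -0.1205  0.2041] rpy [-1.7999e+02 -5.0000e-02 -2.7780e+01] F [1.2 0.2 0.2] T [ 0.03 -0.02  0.04] g 0.998
-> [ 0.4772 -0.3482  0.15  ] shift cm [ 8.17 21.43  5.41] rot [-0.01 -0.05  0.02]
```

```bash
python3 -m creep '8.2 21.4 5.4 0 0 0;8.2 21.4 5.4 0 0 0;8.2 21.4 5.4 0 0 0;8.2 21.4 5.4 0 0 0;8.2 21.4 5.4 0 0 0;8.2 21.4 5.4 0 0 0;8.2 21.4 5.4 0 0 0;8.2 21.4 5.4 0 0 0;8.2 21.4 5.4 0 0 0'
python3 - <<'E'
from bench import robot
from h import *
s=st(robot)
delta(s,(.4772,-.3482,.027),-27.8)
for n in('top','side'):
    c=robot.capture(n); u,v=proj(c,[(.477,-.348,.05)])[0]; crop(c,f'pics/a_{n}.png',u,v,80,80,5)
a=np.hstack([cv2.imread(f'pics/a_{n}.png') for n in('top','side')]); cv2.imwrite('pics/a.png',a)
E
```

```text
time_s: 3.82
position: [0.4773, -0.3476, 0.15]
eef_rot: [-3.141, -0.0, -0.485]
wrist_force: [0.2, -0.1, 0.4]
grip_width: 1.004
t 3.82 p [ 0.4773 -0.3476  0.15  ] rpy [-1.7995e+02 -1.0000e-02 -2.7800e+01] F [ 0.2 -0.1  0.4] T [ 0.02  0.01 -0.03] g 1.004
-> [ 0.4772 -0.3482  0.027 ] shift cm [1.00e-02 7.00e-02 1.23e+01] rot [-0.05 -0.01 -0.  ]
```

View pics/a.png

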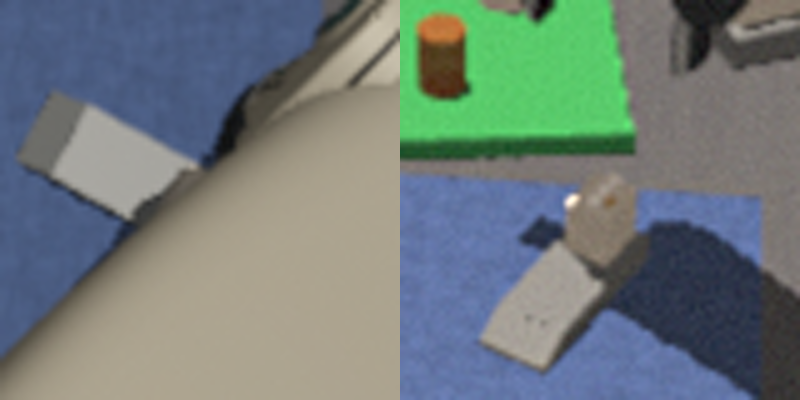

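```bash
python3 -m creep '0 0 3 0 0 0;0 0 6 0 0 0;0 0 8.5 0 0 0;0 0 10.5 0 0 0;0 0 11.7 0 0 0;0 0 12.3 0 0 0;0 0 12.3 0 0 0;0 0 12.3 0 0 0'
python3 - <<'E'
from bench import robot
from h import *
s=st(robot)
c=robot.capture('side'); u,v=proj(c,[(.477,-.348,.05)])[0]; crop(c,'pics/b.png',u,v,80,60,8)
E
```

```text
time_s: 4.58
position: [0.4787, -0.347, 0.0284]
eef_rot: [-3.141, -0.002, -0.483]
wrist_force: [-0.6, 0.6, 0.4]
grip_width: 0.998
t 4.58 p [ 0.4787 -0.347   0.0284] rpy [-1.7999e+02 -1.3000e-01 -2.7660e+01] F [-0.6  0.6  0.4] T [-0.02 -0.03  0.04] g 0.998
```

View pics/b.png

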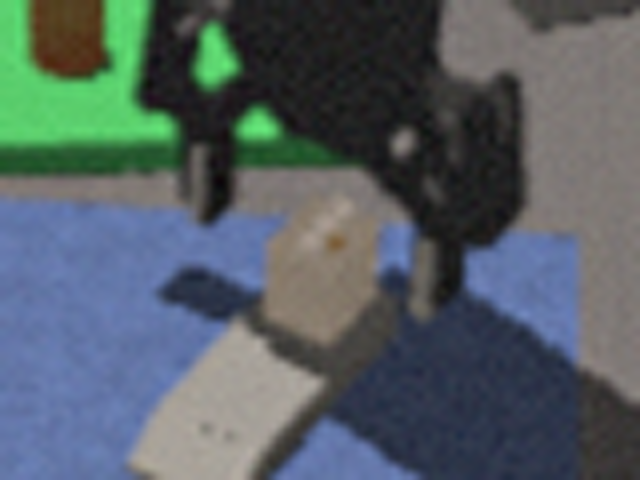

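```bash
python3 -m creep '0 0 0.1 0 0 0;0 0 0.1 0 0 0;0 0 0.1 0 0 0;0 0 0.1 0 0 0;0 0 0.1 0 0 0;0 0 0.1 0 0 0;0 0 0.1 0 0 0;0 0 0.1 0 0 0;0 0 0.1 0 0 0;0 0 0.1 0 0 0' 1 60
python3 - <<'E'
from bench import robot
from h import *
s=st(robot)
E
```

```text
time_s: 5.47
position: [0.4794, -0.348, 0.0286]
eef_rot: [3.141, -0.005, -0.483]
wrist_force: [-0.8, -0.2, 5.9]
grip_width: 0.339
t 5.47 p [ 0.4794 -0.348   0.0286] rpy [179.96  -0.26 -27.68] F [-0.8 -0.2  5.9] T [0.03 0.28 0.02] g 0.339
```

```bash
python3 -m creep '0 0 -1 0 0 0;0 0 -3 0 0 0;0 0 -6 0 0 0;0 0 -9 0 0 0;0 0 -11 0 0 0;0 0 -12 0 0 0;0 0 -12 0 0 0'
python3 - <<'E'
from bench import robot
from h import *
s=st(robot)
ax=np.array([np.cos(1.685),np.sin(1.685)]); f=np.array([.5864,.1257])
for nose in(-62,0):
    b=f+ax*(nose-98)/1000; print(nose,b); delta(s,(*b,.11),6.6)
delta(s,(.57,-.2,.15),6.6)
c=robot.capture('side'); u,v=proj(c,[(.477,-.348,.15)])[0]; crop(c,'pics/c.png',u,v,80,60,8)
E
```

```text
time_s: 6.05
position: [0.4803, -0.3488, 0.1513]
eef_rot: [3.14, -0.009, -0.483]
wrist_force: [0.5, -0.1, -2.5]
grip_width: 0.344
t 6.05 p [ 0.4803 -0.3488  0.1513] rpy [179.89  -0.52 -27.68] F [ 0.5 -0.1 -2.5] T [0.07 0.01 0.01] g 0.344
-62 [ 0.60463289 -0.03325774]
-> [ 0.6046 -0.0333  0.11  ] shift cm [ -3.69 -33.73   4.03] rot [  0.26  -0.48 -34.28]
0 [0.59756765 0.02833839]
-> [0.5976 0.0283 0.11  ] shift cm [ -7.17 -38.85   3.99] rot [  0.26  -0.48 -34.28]
-> [ 0.57 -0.2   0.15] shift cm [  1.03 -17.34   0.11] rot [  0.26  -0.48 -34.28]
```

View pics/c.png

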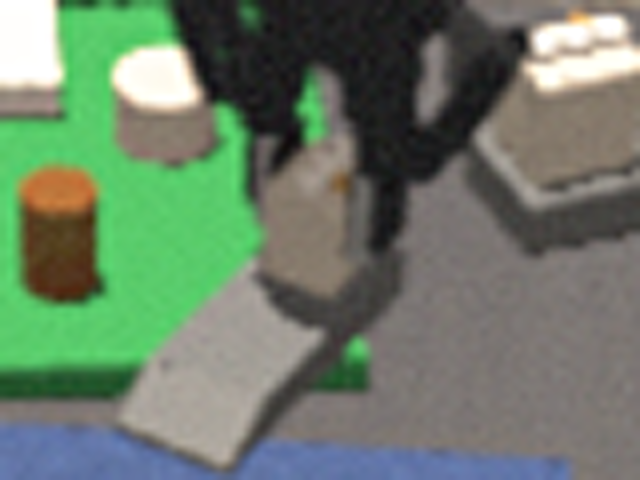

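```bash
python3 -m creep '-3.7 -33.7 1 0.3 -0.5 -34.3;-3.7 -33.7 1 0.3 -0.5 -34.3;-3.7 -33.7 1 0.3 -0.5 -34.3;-3.7 -33.7 1 0.3 -0.5 -34.3;-3.7 -33.7 1 0.3 -0.5 -34.3;-3.7 -33.7 1 0.3 -0.5 -34.3;-3.7 -33.7 2 0.3 -0.5 -34.3;-3.7 -33.7 3 0.3 -0.5 -34.3;-3.7 -33.7 4 0.3 -0.5 -34.3;-3.7 -33.7 4 0.3 -0.5 -34.3;-3.7 -33.7 4 0.3 -0.5 -34.3;-3.7 -33.7 4 0.3 -0.5 -34.3'
cat > look.py <<'E'
from bench import robot
from h import *
import sys
s=st(robot); F=np.array([.5864,.1257]); ya=1.685
z=s['position'][2]-.027
V={n:robot.capture(n) for n in('top','side')}
tc=np.array(s['position'][:2])
yaw=s['eef_rot'][2]+np.pi/2
q0=[tc[0]+.038*np.cos(yaw),tc[1]+.038*np.sin(yaw),yaw]; print('expected',np.round(q0,4))
c=V['side']
im=[]
for n,c in V.items():
    X=(q0[0],q0[1],z+.02)
    d=[proj(c,place(np.array([[-60,-22,0],[60,-22,0],[60,22,0],[-60,22,0],[-60,-22,0]])*1e-3,*q0,z)),proj(c,place(np.array([[-130,0,12],[120,0,12]])*1e-3,*F,ya))]
    u,v=proj(c,[X])[0]; u=min(max(u,60),580);crop(c,f'pics/l_{n}.png',u,v,80,80,5,draw=d)
    im.append(cv2.imread(f'pics/l_{n}.png'))
    X=(q0[0],q0[1],z+.02)
    try:
        m,e=pick(robot.silhouettes('carrier',c),c,X); print(n,e,m.sum())
        if e<15: print(fit([(c,m)],CAR,q0,z))
    except Exception as ex: print(n,ex)
    print([(np.round(x['location'],4).tolist(),round(x['confidence'],2)) for x in robot.spot_point('nose',c)])
cv2.imwrite(sys.argv[1],np.hstack(im))
R=Ro.from_euler('z',ya)
l=R.inv().apply(np.array([*(tc-F),s['position'][2]])); print('tcp in fixture mm',np.round(l*1e3,1),'yaw err',round(np.degrees(yaw-ya),2))
E
python3 look.py pics/d.png
```

```text
time_s: 7.1
position: [0.6019, -0.0332, 0.1073]
eef_rot: [-3.138, 0.005, 0.115]
wrist_force: [-0.0, -0.1, -2.8]
grip_width: 0.342
t 7.1 p [ 0.6019 -0.0332  0.1073] rpy [-179.81    0.31    6.57] F [-0.  -0.1 -2.8] T [-0.08 -0.08 -0.05] g 0.342
expected [0.5976 0.0045 1.6855]
top 6.896467358481162 238.0
(array([ 0.59170914, -0.01794609,  1.51584053]), np.float64(2.722903278958642))
[([0.27, -0.6496, -0.003], 0.8), ([0.2874, -0.2715, -0.0001], 0.65)]
side 0.7392571086570257 972.0
(array([0.5976021 , 0.00309582, 1.70509778]), np.float64(0.10690309045428871))
[([0.2706, -0.6534, -0.0027], 0.94), ([0.2856, -0.2697, 0.0007], 0.85), ([0.5884, 0.0639, 0.0777], 0.67)]
tcp in fixture mm [-159.6    2.7  107.3] yaw err 0.03
```

View pics/d.png

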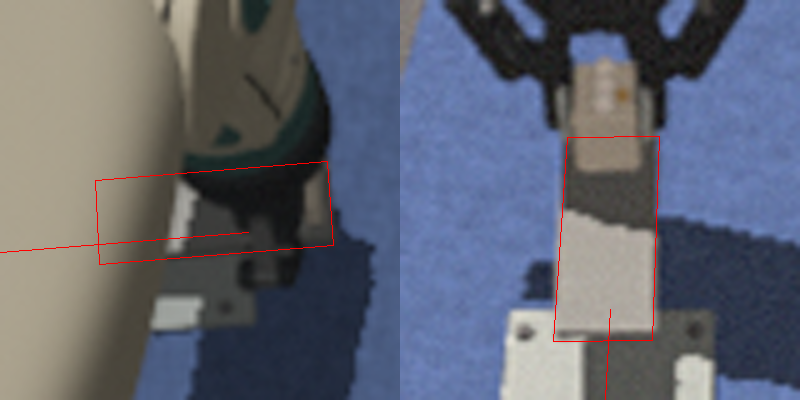

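```bash
cat > go.py <<'E'
# usage: go.py fx fy z  (TCP target in fixture mm)
from bench import robot
from h import *
import sys
F=np.array([.5864,.1257]); ya=1.685
s=st(robot)
R=Ro.from_euler('z',ya); l=R.inv().apply(np.array([*(np.array(s['position'][:2])-F),s['position'][2]])); print('tcp fx mm',np.round(l*1e3,1),'Ffix',np.round(R.inv().apply(s['wrist_force']),1))
for a in sys.argv[1:]:
    v=np.array([float(k) for k in a.split(',')])/1e3
    p=R.apply(v)+[*F,0]; delta(s,p,6.54)
E
python3 go.py -- 2>/dev/null; python3 go.py ' -160,0,60' ' -160,0,43'
```

```text
t 7.4 p [ 0.6035 -0.0336  0.1093] rpy [-1.7984e+02  8.0000e-02  6.5300e+00] F [-0.5 -0.3 -2.1] T [-0.09 -0.01  0.03] g 0.339
tcp fx mm [-160.2    1.1  109.3] Ffix [-0.3  0.5 -2.1]
t 7.4 p [ 0.6035 -0.0336  0.1093] rpy [-1.7984e+02  8.0000e-02  6.5300e+00] F [-0.5 -0.3 -2.1] T [-0.09 -0.01  0.03] g 0.339
tcp fx mm [-160.2    1.1  109.3] Ffix [-0.3  0.5 -2.1]
-> [ 0.6046 -0.0333  0.06  ] shift cm [ 0.12 -0.    4.93] rot [-0.16  0.08 -0.01]
-> [ 0.6046 -0.0333  0.043 ] shift cm [0.12 0.   6.63] rot [-0.16  0.08 -0.01]
```

```bash
python3 -m creep '0.1 0 2 -0.2 0 0;0.1 0 4 -0.2 0 0;0.1 0 5.5 -0.2 0 0;0.1 0 6.2 -0.2 0 0;0.1 0 6.6 -0.2 0 0;0.1 0 6.6 -0.2 0 0;0.1 0 6.6 -0.2 0 0'
python3 look.py pics/e.png; python3 go.py ' -160,0,41'
```

```text
time_s: 7.98
position: [0.6051, -0.0335, 0.0441]
eef_rot: [3.141, 0.0, 0.114]
wrist_force: [1.1, -0.7, -1.7]
grip_width: 0.338
t 7.98 p [ 0.6051 -0.0335  0.0441] rpy [179.94   0.     6.52] F [ 1.1 -0.7 -1.7] T [ 0.    0.   -0.01] g 0.338
expected [0.6008 0.0042 1.6846]
top 8.774229129823782 156.0
(array([ 0.59327674, -0.03102574,  1.47375645]), np.float64(3.994997486173957))
[([0.2886, -0.2698, 0.0016], 0.7), ([0.2696, -0.6499, -0.0028], 0.55)]
side 1.4096850200936757 945.0
(array([0.6001919 , 0.00380429, 1.67895965]), np.float64(0.11120655669675278))
[([0.2686, -0.6508, -0.0016], 0.91), ([0.592, 0.0624, 0.0147], 0.82), ([0.2896, -0.2694, -0.0012], 0.82)]
tcp in fixture mm [-160.3   -0.5   44.1] yaw err -0.02
t 8.28 p [ 0.605  -0.0333  0.0441] rpy [179.94  -0.     6.53] F [-0.2  0.3 -1.3] T [-0.01 -0.02 -0.01] g 0.339
tcp fx mm [-160.1   -0.4   44.1] Ffix [ 0.3  0.2 -1.3]
-> [ 0.6046 -0.0333  0.041 ] shift cm [-0.04 -0.01  0.31] rot [ 0.06 -0.   -0.01]
```

View pics/e.png

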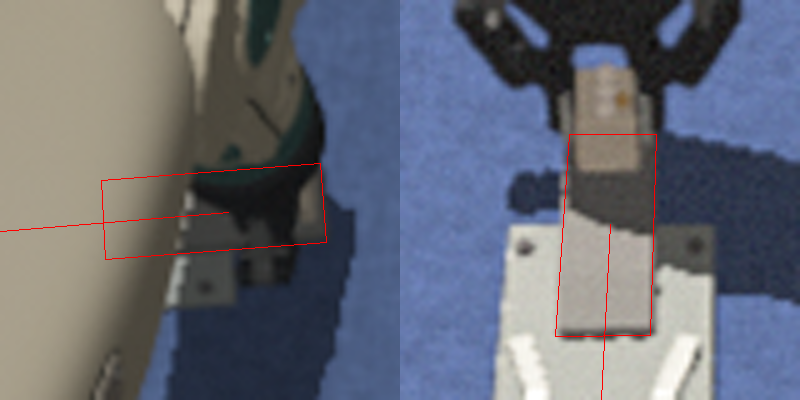

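```bash
python3 -m creep '0 0 0.1 0 0 0;0 0 0.2 0 0 0;0 0 0.3 0 0 0;0 0 0.3 0 0 0;0 0 0.3 0 0 0'
python3 go.py ' -110,0,41'
```

```text
time_s: 8.7
position: [0.6048, -0.0333, 0.0408]
eef_rot: [3.141, 0.0, 0.114]
wrist_force: [-0.3, -0.4, -2.3]
grip_width: 0.339
t 8.7 p [ 0.6048 -0.0333  0.0408] rpy [1.7995e+02 3.0000e-02 6.5300e+00] F [-0.3 -0.4 -2.3] T [-0.05 -0.02  0.01] g 0.339
tcp fx mm [-160.    -0.2   40.8] Ffix [-0.3  0.3 -2.3]
-> [0.5989 0.0164 0.041 ] shift cm [-0.02 -5.   -0.02] rot [ 0.05  0.03 -0.01]
```

```bash
python3 -m creep '0 0 0.1 0 0 0;0 0 0.15 0 0 0;0 0 0.2 0 0 0;0 0 0.2 0 0 0'
python3 go.py ' -110,0,41'
```

```text
time_s: 9.03
position: [0.605, -0.0335, 0.0404]
eef_rot: [3.14, 0.0, 0.114]
wrist_force: [-3.5, -1.2, 7.3]
grip_width: 0.342
t 9.03 p [ 0.605  -0.0335  0.0404] rpy [179.93   0.     6.54] F [-3.5 -1.2  7.3] T [0.08 0.76 0.15] g 0.342
tcp fx mm [-160.3   -0.4   40.4] Ffix [-0.8  3.6  7.3]
-> [0.5989 0.0164 0.041 ] shift cm [-0.04 -5.03 -0.06] rot [ 0.07  0.   -0.  ]
```

```bash
python3 -m creep '0 -0.3 -0.05 0 0 0;0 -0.8 -0.05 0 0 0;0 -1.3 -0.05 0 0 0;0 -1.8 -0.05 0 0 0;0 -2.3 -0.05 0 0 0;0 -2.5 -0.05 0 0 0;0 -2.5 -0.05 0 0 0'
python3 look.py pics/f.png;python3 go.py ' -110,0,41'
```

```text
time_s: 9.62
position: [0.6019, -0.0077, 0.0407]
eef_rot: [3.141, 0.0, 0.115]
wrist_force: [-0.1, 1.0, -1.5]
grip_width: 0.341
t 9.62 p [ 0.6019 -0.0077  0.0407] rpy [1.7997e+02 2.0000e-02 6.6000e+00] F [-0.1  1.  -1.5] T [ 0.07 -0.02  0.06] g 0.341
expected [0.5975 0.03   1.686 ]
top 7.853193059090427 194.0
(array([0.59647762, 0.01689963, 1.59006456]), np.float64(3.046533252476248))
[([0.2883, -0.2698, 0.0028], 0.77), ([0.2678, -0.6475, -0.004], 0.77), ([0.5868, 0.0926, 0.0118], 0.61)]
side 1.4277790346003887 954.0
(array([0.59681159, 0.02835207, 1.70912355]), np.float64(0.09485345500883792))
[([0.2678, -0.65, -0.003], 0.89), ([0.2898, -0.2691, -0.0001], 0.71), ([0.5905, 0.089, 0.0131], 0.55)]
tcp in fixture mm [-134.3   -0.2   40.7] yaw err 0.06
t 9.92 p [ 0.6021 -0.0088  0.0408] rpy [1.7993e+02 2.0000e-02 6.5300e+00] F [-0.8  0.5 -1.2] T [-0.05 -0.03  0.02] g 0.344
tcp fx mm [-135.4   -0.2   40.8] Ffix [ 0.6  0.7 -1.2]
-> [0.5989 0.0164 0.041 ] shift cm [-0.02 -2.54 -0.03] rot [ 0.07  0.02 -0.01]
```

View pics/f.png

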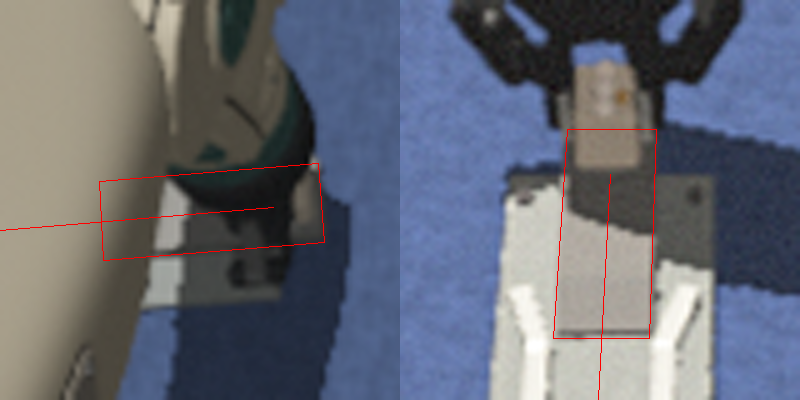

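```bash
python3 -m creep '0 -0.3 0 0 0 0;0 -0.6 0 0 0 0;0 -0.9 0 0 0 0;0 -1.2 0 0 0 0;0 -1.5 0 0 0 0;0 -1.5 0 0 0 0'
python3 go.py ' -110,0,41'
```

```text
time_s: 10.42
position: [0.6001, 0.0069, 0.0407]
eef_rot: [3.141, 0.001, 0.115]
wrist_force: [-0.8, 0.0, -1.1]
grip_width: 0.34
t 10.42 p [0.6001 0.0069 0.0407] rpy [1.7996e+02 3.0000e-02 6.5700e+00] F [-0.8  0.  -1.1] T [-0.   -0.01 -0.02] g 0.34
tcp fx mm [-1.196e+02 -1.000e-01  4.070e+01] Ffix [ 0.1  0.8 -1.1]
-> [0.5989 0.0164 0.041 ] shift cm [-0.01 -0.96 -0.03] rot [0.04 0.03 0.03]
```

```bash
python3 -m creep '0 -0.4 0 0 0 0;0 -0.8 0 0 0 0;0 -1.2 0 0 0 0;0 -1.6 0 0 0 0;0 -2 0 0 0 0;0 -2.4 0 0 0 0;0 -2.4 0 0 0 0'
python3 look.py pics/g.png; python3 go.py ' -80,0,41'
```

```text
time_s: 11.0
position: [0.5972, 0.0316, 0.0407]
eef_rot: [3.141, 0.001, 0.116]
wrist_force: [-0.8, -0.0, -1.7]
grip_width: 0.335
t 11.0 p [0.5972 0.0316 0.0407] rpy [1.7999e+02 3.0000e-02 6.6200e+00] F [-0.8 -0.  -1.7] T [ 0.02 -0.02 -0.03] g 0.335
expected [0.5929 0.0694 1.6864]
top 3.7922772027999994 315.0
(array([0.59082749, 0.06371066, 1.68482759]), np.float64(1.5302707749766573))
[([0.2683, -0.6523, -0.0055], 0.78), ([0.2891, -0.2693, 0.0028], 0.72), ([0.5836, 0.1305, 0.011], 0.65)]
side 1.4454626966402713 968.0
(array([0.59190518, 0.0681415 , 1.7341921 ]), np.float64(0.13843785448063523))
[([0.584, 0.128, 0.0108], 0.98), ([0.2887, -0.2678, -0.0014], 0.68), ([0.2698, -0.6518, -0.001], 0.57)]
tcp in fixture mm [-94.7  -0.1  40.7] yaw err 0.08
t 11.3 p [0.5974 0.0306 0.0407] rpy [1.7996e+02 3.0000e-02 6.5600e+00] F [ 0.2 -0.  -1.3] T [ 0.06 -0.04  0.02] g 0.341
tcp fx mm [-95.8  -0.1  40.7] Ffix [-0.  -0.2 -1.3]
-> [0.5955 0.0462 0.041 ] shift cm [-0.01 -1.58 -0.03] rot [0.04 0.03 0.02]
```

View pics/g.png

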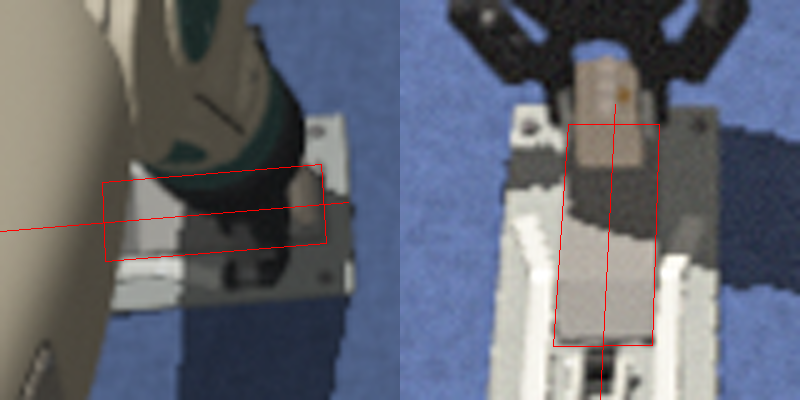

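```bash
python3 -m creep '0 -0.4 0.05 0 0 0;0 -0.8 0.05 0 0 0;0 -1.2 0.05 0 0 0;0 -1.6 0.05 0 0 0;0 -2 0.05 0 0 0;0 -2.3 0.05 0 0 0;0 -2.3 0.05 0 0 0'
python3 go.py ' -60,0,41'
```

```text
time_s: 11.88
position: [0.5955, 0.0522, 0.0409]
eef_rot: [3.136, -0.001, 0.114]
wrist_force: [1.2, -6.3, 1.5]
grip_width: 0.338
t 11.88 p [0.5955 0.0522 0.0409] rpy [ 1.7969e+02 -3.0000e-02  6.5500e+00] F [ 1.2 -6.3  1.5] T [-1.19 -0.11 -0.02] g 0.338
tcp fx mm [-74.   -0.7  40.9] Ffix [-6.4 -0.5  1.5]
-> [0.5932 0.0661 0.041 ] shift cm [-0.07 -1.4  -0.02] rot [ 0.31 -0.03  0.01]
```

```bash
python3 -m creep '-0.05 -0.4 0.07 0.3 0 0;-0.05 -0.6 0.07 0.3 0 0;-0.05 -0.8 0.07 0.3 0 0;-0.05 -1 0.07 0.3 0 0;-0.05 -1.2 0.07 0.3 0 0;-0.05 -1.2 0.07 0.3 0 0'
python3 go.py ' -60,0,41'
```

```text
time_s: 12.38
position: [0.5949, 0.0586, 0.0415]
eef_rot: [3.128, -0.001, 0.112]
wrist_force: [-0.9, -16.2, 6.3]
grip_width: 0.337
t 12.38 p [0.5949 0.0586 0.0415] rpy [ 1.792e+02 -6.000e-02  6.420e+00] F [ -0.9 -16.2   6.3] T [-3.27  0.13  0.18] g 0.337
tcp fx mm [-67.7  -0.8  41.5] Ffix [-16.    2.7   6.3]
-> [0.5932 0.0661 0.041 ] shift cm [-0.08 -0.77  0.04] rot [ 0.8  -0.06 -0.12]
```

```bash
python3 -m creep '-0.05 -0.4 0.1 1.5 0 0;-0.05 -0.6 0.1 1.8 0 0;-0.05 -0.8 0.1 1.8 0 0;-0.05 -1 0.1 1.8 0 0;-0.05 -1.2 0.1 1.8 0 0;-0.05 -1.2 0.1 1.8 0 0'
python3 go.py ' -60,0,41'
```

```text
time_s: 12.88
position: [0.5936, 0.0661, 0.0406]
eef_rot: [-3.135, -0.001, 0.11]
wrist_force: [0.5, -12.4, 1.5]
grip_width: 0.339
t 12.88 p [0.5936 0.0661 0.0406] rpy [-1.7963e+02 -4.0000e-02  6.2900e+00] F [  0.5 -12.4   1.5] T [-2.76 -0.22  0.  ] g 0.339
tcp fx mm [-60.1  -0.4  40.6] Ffix [-12.4   0.9   1.5]
-> [0.5932 0.0661 0.041 ] shift cm [-0.04 -0.01 -0.04] rot [-0.37 -0.04 -0.25]
```

```bash
python3 -m creep '0 -0.35 0.05 0.3 0 -0.2;0 -0.5 0.05 0.3 0 -0.2;0 -0.65 0.05 0.3 0 -0.2;0 -0.8 0.05 0.3 0 -0.2;0 -0.9 0.05 0.2 0 -0.2;0 -0.9 0.05 0.2 0 -0.2'
python3 go.py ' -50,0,41'
```

```text
time_s: 13.38
position: [0.593, 0.0724, 0.0406]
eef_rot: [-3.139, -0.001, 0.112]
wrist_force: [0.3, -8.3, 3.6]
grip_width: 0.34
t 13.38 p [0.593  0.0724 0.0406] rpy [-1.7984e+02 -5.0000e-02  6.4200e+00] F [ 0.3 -8.3  3.6] T [-1.9  -0.12 -0.04] g 0.34
tcp fx mm [-53.7  -0.5  40.6] Ffix [-8.3  0.6  3.6]
-> [0.5921 0.076  0.041 ] shift cm [-0.05 -0.37 -0.04] rot [-0.16 -0.05 -0.12]
```

```bash
python3 -m creep '0 -0.25 0.03 0.3 0 -0.1;0 -0.35 0.03 0.3 0 -0.1;0 -0.45 0.03 0.3 0 -0.1;0 -0.55 0.03 0.3 0 -0.1;0 -0.65 0.03 0.3 0 -0.1;0 -0.65 0.03 0.3 0 -0.1'
python3 go.py ' -50,0,41'
```

```text
time_s: 13.88
position: [0.5926, 0.0765, 0.0406]
eef_rot: [-3.14, -0.001, 0.113]
wrist_force: [-0.5, -8.0, 2.0]
grip_width: 0.337
t 13.88 p [0.5926 0.0765 0.0406] rpy [-1.799e+02 -4.000e-02  6.450e+00] F [-0.5 -8.   2. ] T [-1.81 -0.16 -0.07] g 0.337
tcp fx mm [-49.6  -0.6  40.6] Ffix [-7.9  1.4  2. ]
-> [0.5921 0.076  0.041 ] shift cm [-0.06  0.04 -0.04] rot [-0.1  -0.04 -0.09]
```

```bash
python3 -m creep '-0.05 -0.25 0.03 0.3 0 -0.1;-0.05 -0.35 0.03 0.3 0 -0.1;-0.05 -0.45 0.03 0.3 0 -0.1;-0.05 -0.55 0.03 0.3 0 -0.1;-0.05 -0.65 0.03 0.3 0 -0.1;-0.05 -0.65 0.03 0.3 0 -0.1'
python3 go.py ' -50,0,41'
```

```text
time_s: 14.38
position: [0.592, 0.0809, 0.0406]
eef_rot: [-3.14, -0.001, 0.113]
wrist_force: [1.0, -6.2, 0.9]
grip_width: 0.341
t 14.38 p [0.592  0.0809 0.0406] rpy [-1.7993e+02 -8.0000e-02  6.4800e+00] F [ 1.  -6.2  0.9] T [-1.58 -0.29 -0.11] g 0.341
tcp fx mm [-45.2  -0.5  40.6] Ffix [-6.3 -0.3  0.9]
-> [0.5921 0.076  0.041 ] shift cm [-0.05  0.48 -0.04] rot [-0.07 -0.08 -0.06]
```

```bash
python3 -m creep '-0.05 -0.25 0.03 0.3 0 -0.1;-0.05 -0.35 0.03 0.3 0 -0.1;-0.05 -0.45 0.03 0.3 0 -0.1;-0.05 -0.55 0.03 0.3 0 -0.1;-0.05 -0.65 0.03 0.3 0 -0.1;-0.05 -0.65 0.03 0.3 0 -0.1'
python3 go.py ' -50,0,41'
```

```text
time_s: 14.88
position: [0.5916, 0.0852, 0.0406]
eef_rot: [-3.141, -0.002, 0.114]
wrist_force: [0.5, -6.2, 1.0]
grip_width: 0.341
t 14.88 p [0.5916 0.0852 0.0406] rpy [-1.7996e+02 -1.3000e-01  6.5100e+00] F [ 0.5 -6.2  1. ] T [-1.6  -0.23 -0.06] g 0.341
tcp fx mm [-40.8  -0.6  40.6] Ffix [-6.3  0.2  1. ]
-> [0.5921 0.076  0.041 ] shift cm [-0.06  0.92 -0.04] rot [-0.04 -0.13 -0.03]
```

```bash
python3 -m creep '-0.05 -0.25 0.03 0.3 0 0;-0.05 -0.35 0.03 0.3 0 0;-0.05 -0.45 0.03 0.3 0 0;-0.05 -0.55 0.03 0.3 0 0;-0.05 -0.65 0.03 0.3 0 0;-0.05 -0.65 0.03 0.3 0 0'
python3 go.py ' -50,0,41'
```

```text
time_s: 15.38
position: [0.5913, 0.087, 0.0409]
eef_rot: [3.136, -0.003, 0.111]
wrist_force: [1.4, -13.0, 2.8]
grip_width: 0.34
t 15.38 p [0.5913 0.087  0.0409] rpy [ 1.7968e+02 -1.5000e-01  6.3800e+00] F [  1.4 -13.    2.8] T [-2.77 -0.16  0.08] g 0.34
tcp fx mm [-39.   -0.5  40.9] Ffix [-13.1   0.1   2.8]
-> [0.5921 0.076  0.041 ] shift cm [-0.04  1.1  -0.  ] rot [ 0.32 -0.15 -0.16]
```

```bash
python3 -m creep '0 -0.3 0.05 0.8 0 0;0 -0.4 0.05 1.2 0 0;0 -0.5 0.05 1.4 0 0;0 -0.6 0.05 1.4 0 0;0 -0.6 0.05 1.4 0 0'
python3 go.py ' -50,0,41'
```

```text
time_s: 15.8
position: [0.5912, 0.0871, 0.0406]
eef_rot: [-3.137, -0.002, 0.109]
wrist_force: [0.9, -16.1, 2.6]
grip_width: 0.339
t 15.8 p [0.5912 0.0871 0.0406] rpy [-1.7975e+02 -1.1000e-01  6.2300e+00] F [  0.9 -16.1   2.6] T [-3.65 -0.19  0.11] g 0.339
tcp fx mm [-38.8  -0.3  40.6] Ffix [-16.1   0.9   2.6]
-> [0.5921 0.076  0.041 ] shift cm [-0.03  1.12 -0.04] rot [-0.25 -0.11 -0.31]
```

```bash
python3 -m creep '0 -0.5 0.05 0.8 0 -0.2;0 -0.7 0.05 1 0 -0.2;0 -0.8 0.05 1 0 -0.2;0 -0.9 0.05 1 0 -0.2;0 -0.9 0.05 1 0 -0.2'
python3 look.py pics/h.png; python3 go.py ' -50,0,41'
```

```text
time_s: 16.22
position: [0.5911, 0.0873, 0.0408]
eef_rot: [-3.141, -0.001, 0.108]
wrist_force: [0.0, -23.7, 4.9]
grip_width: 0.338
t 16.22 p [0.5911 0.0873 0.0408] rpy [-1.7997e+02 -5.0000e-02  6.1900e+00] F [  0.  -23.7   4.9] T [-5.07 -0.1   0.13] g 0.338
expected [0.587  0.1251 1.6788]
top 5.1118004303337905 299.0
(array([0.58499053, 0.12315179, 1.67032568]), np.float64(1.681513541871598))
[([0.2884, -0.27, 0.0025], 0.81), ([0.2687, -0.6479, 0.0014], 0.68), ([0.5742, 0.1881, 0.0103], 0.59)]
side 3.014177595464773 895.0
(array([0.58698208, 0.11652783, 1.69705271]), np.float64(0.3822455909738197))
[([0.2679, -0.6525, -0.0007], 0.97), ([0.5775, 0.1841, 0.0117], 0.69), ([0.2885, -0.2692, -0.0004], 0.56)]
tcp in fixture mm [-38.7  -0.3  40.8] yaw err -0.36
t 16.52 p [0.5911 0.0873 0.0408] rpy [-1.7994e+02 -6.0000e-02  6.1800e+00] F [  0.  -23.5   4.4] T [-5.09 -0.08  0.14] g 0.337
tcp fx mm [-38.7  -0.3  40.8] Ffix [-23.4   2.6   4.4]
-> [0.5921 0.076  0.041 ] shift cm [-0.02  1.13 -0.02] rot [-0.06 -0.06 -0.36]
```

View pics/h.png

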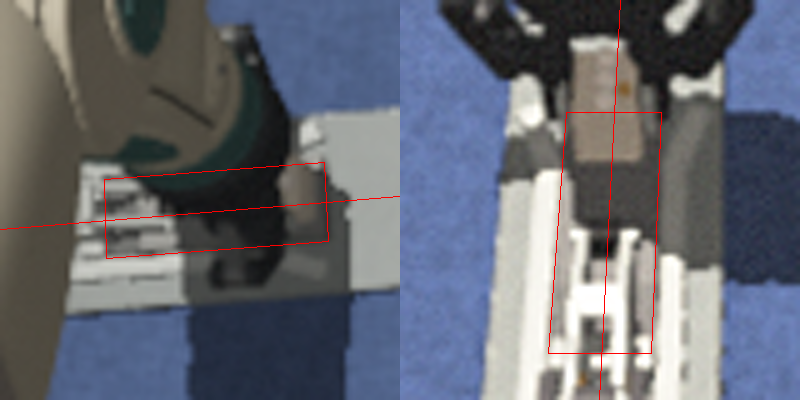

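```bash
python3 -m creep '0 -0.3 0.0 0.4 0 -0.2;0 -0.15 0.0 0.2 0 0;0 -0.15 0.0 0.2 0 0'
python3 go.py ' -50,0,41'
```

```text
time_s: 16.77
position: [0.5909, 0.0869, 0.0406]
eef_rot: [-3.141, -0.0, 0.107]
wrist_force: [0.8, -7.0, -0.6]
grip_width: 0.34
t 16.77 p [0.5909 0.0869 0.0406] rpy [-1.7999e+02 -3.0000e-02  6.1200e+00] F [ 0.8 -7.  -0.6] T [-1.62 -0.24  0.02] g 0.34
tcp fx mm [-39.   -0.1  40.6] Ffix [-7.   0.  -0.6]
-> [0.5921 0.076  0.041 ] shift cm [ 0.    1.1  -0.04] rot [-0.01 -0.03 -0.42]
```

```bash
python3 -m creep '0 -0.15 0 0 0 0;0 -0.15 0 0 0 0;0 -0.15 0 0 0 0;0 -0.15 0 0 0 0;0 -0.15 0 0 0 0;0 -0.15 0 0 0 0;0 -0.15 0 0 0 0;0 -0.15 0 0 0 0' 0 60
python3 go.py; python3 look.py pics/i.png
```

```text
time_s: 17.43
position: [0.5908, 0.0886, 0.0406]
eef_rot: [-3.141, -0.001, 0.107]
wrist_force: [-0.2, 0.3, 0.3]
grip_width: 1.004
t 17.43 p [0.5908 0.0886 0.0406] rpy [-1.7998e+02 -3.0000e-02  6.1300e+00] F [-0.2  0.3  0.3] T [-0.01  0.    0.03] g 1.004
tcp fx mm [-37.4  -0.1  40.6] Ffix [0.4 0.2 0.3]
t 17.43 p [0.5908 0.0886 0.0406] rpy [-1.7998e+02 -3.0000e-02  6.1300e+00] F [-0.2  0.3  0.3] T [-0.01  0.    0.03] g 1.004
expected [0.5867 0.1264 1.6778]
top 6.180596251580146 359.0
(array([0.58562888, 0.12151929, 1.68521702]), np.float64(1.240362663171118))
[([0.2691, -0.6528, -0.0011], 0.79), ([0.5768, 0.1873, 0.0132], 0.56)]
side 6.392448218766623 851.0
(array([0.58714899, 0.11680589, 1.67722131]), np.float64(0.44216953526416436))
[([0.2687, -0.6503, -0.0038], 0.64), ([0.5781, 0.1855, 0.0103], 0.63), ([0.2863, -0.268, -0.0033], 0.59)]
tcp in fixture mm [-37.4  -0.1  40.6] yaw err -0.41
```

View pics/i.png

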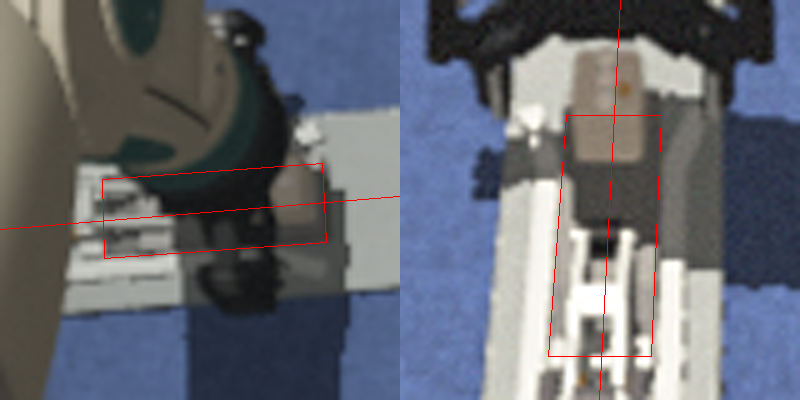

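```bash
python3 -m creep '0 0 -2 0 0 0;0 0 -5 0 0 0;0 0 -9 0 0 0;0 0 -13 0 0 0;0 0 -16 0 0 0;0 4 -17 0 0 0;0 8 -17 0 0 0;0 12 -17 0 0 0;0 16 -17 0 0 0;0 20 -17 0 0 0;0 24 -17 0 0 0;0 26 -17 0 0 0;0 26 -17 0 0 0;0 26 -17 0 0 0'
cat > chk.py <<'E'
from bench import robot
from h import *
s=st(robot); F=np.array([.5864,.1257]); ya=1.685; im=[]
V={n:robot.capture(n) for n in('top','side')}
q=[*(F+np.array([np.cos(ya),np.sin(ya)])*-.001),ya]
vs=[]
for n,c in V.items():
    m,e=pick(robot.silhouettes('carrier',c),c,(*q[:2],.03)); print(n,e,m.sum()); vs.append((c,m))
    for k in('nose','block','carrier','stop','roller_axis'): print(k,[(np.round(Ro.from_euler('z',-ya).apply(np.array(x['location'])-[*F,0])*1e3,1).tolist(),round(x['confidence'],2)) for x in robot.spot_point(k,c) if abs(x['location'][1]-.13)<.15 and abs(x['location'][0]-.58)<.08])
    d=[proj(c,place(np.array([[-56,-15,56],[-20,-15,56],[-20,15,56],[-56,15,56],[-56,-15,56]])*1e-3,*q,.012)),proj(c,place(np.array([[-60,-22,18],[39,-22,18],[39,22,18],[-60,22,18],[-60,-22,18]])*1e-3,*q,.012))]
    u,v=proj(c,[(*q[:2],.03)])[0]; crop(c,f'pics/k_{n}.png',u,v,66,80,6,draw=d); im.append(cv2.imread(f'pics/k_{n}.png'))
cv2.imwrite('pics/k.png',np.hstack(im))
E
python3 chk.py
```

```text
time_s: 18.9
position: [0.6182, -0.1713, 0.2103]
eef_rot: [-3.141, -0.0, 0.104]
wrist_force: [-0.5, 0.5, 0.5]
grip_width: 0.996
t 18.9 p [ 0.6182 -0.1713  0.2103] rpy [-1.7995e+02 -1.0000e-02  5.9700e+00] F [-0.5  0.5  0.5] T [ 0.02 -0.04 -0.03] g 0.996
top 9.209819243964311 152.0
nose [([63.0, 2.4, 12.3], 0.65)]
block [([-40.5, -2.8, 59.2], 0.6)]
carrier [([-4.0, -0.7, 12.9], 0.6)]
stop [([73.2, 0.1, 9.4], 0.55)]
roller_axis [([19.7, -1.0, 35.2], 0.54)]
side 5.37494030063226 907.0
nose [([58.5, -1.7, 10.9], 0.71)]
block [([-35.2, -1.3, 59.2], 0.73)]
carrier [([-7.0, -0.4, 10.4], 0.79)]
stop [([74.8, -0.6, 13.4], 0.43)]
roller_axis []
```

View pics/k.png

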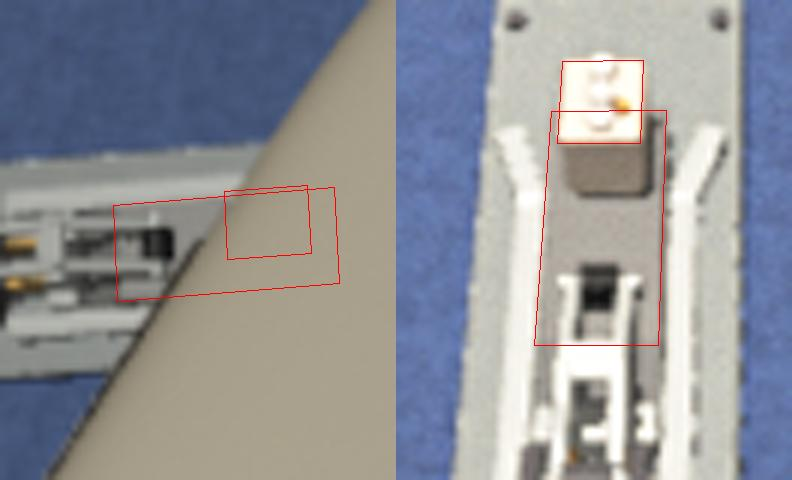

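```bash
python3 -m creep '-6 12 0 0 0 0;-12 18 0 0 0 0;-14 22 0 0 0 0;-14 22 0 0 0 0;-14 22 0 0 0 0;-14 22 0 0 0 0;-14 22 0 0 0 0;-14 22 0 0 0 0'
python3 chk.py; python3 -c "
from bench import robot; import cv2
cv2.imwrite('pics/fin.png',robot.capture('side')['color'][:,:,::-1])"
```

```text
time_s: 20.27
position: [0.5011, -0.4069, 0.2104]
eef_rot: [3.141, -0.0, 0.102]
wrist_force: [0.2, 0.4, -0.3]
grip_width: 1.001
t 20.27 p [ 0.5011 -0.4069  0.2104] rpy [ 1.7996e+02 -3.0000e-02  5.8400e+00] F [ 0.2  0.4 -0.3] T [ 0.02  0.02 -0.05] g 1.001
top 3.9073714999295888 673.0
nose [([62.1, 0.2, 9.6], 0.9)]
block [([-40.3, -1.2, 59.7], 0.59)]
carrier [([-0.4, 2.6, 11.9], 0.74)]
stop [([75.2, -0.1, 12.2], 0.65)]
roller_axis [([20.1, -3.7, 35.2], 0.76)]
side 4.84908124272433 897.0
nose [([58.8, 2.2, 10.4], 0.68)]
block [([-36.8, 1.4, 59.9], 0.81), ([-2.5, -0.8, 12.7], 0.27)]
carrier [([-7.3, 1.0, 10.6], 0.65)]
stop [([75.1, 1.0, 11.8], 0.66)]
roller_axis [([20.7, 2.4, 31.7], 0.82)]
```

View pics/k.png

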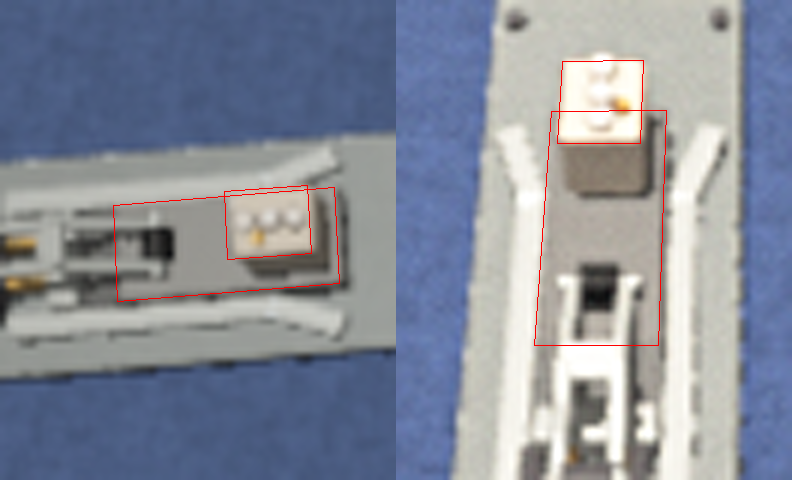

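View pics/fin.png

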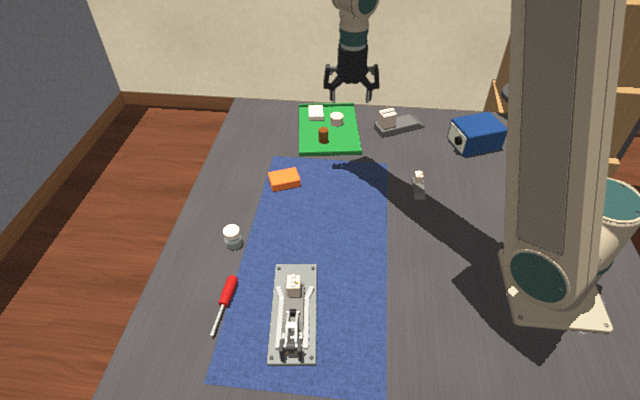

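```bash
python3 -c "
from bench import robot
print(robot.finish_job())"
```

```text
the job is handed in; nothing more can be done
None
```

I put the practice carrier in the clamping fixture, pressed it home against the end stop, let go and handed the job in at about 20 s.

- **Insertion:** I gripped the mid-size carrier by its plaster block and set it on the bed with its nose at about x = -62 mm. It slid in with no side jamming. Lifting the roller took up to 16 N, and it then slid with about 6–8 N of friction.
- **End stop:** The push rose steeply with the nose at about x = 59 mm of the fixture. I pressed to about 23.5 N there, and the carrier moved forward only about 0.3 mm more. I eased off to about 7 N before opening the fingers.
- **Tilt on the ramp:** The tool tilted about 0.8° nose-down and rose under 1 mm on the ramp. I corrected this on the next move.
- **Last checks:** Drawn over both camera views, the carrier's outline fits it lying flat and straight, with the roller on its flat top. The gripper is well clear and the wrist force is about zero. The case, jar and driver look to be where they were.
- **Disagreements and limits:** The networks placed the nose at 59 and 62 mm and the carrier's origin at -0.4 and -7 mm. That spread is somewhat more than their stated 4 mm, so I relied on the outline and the force. Contact with the stop after letting go rests on the push I felt; the arm hides the gap from the cameras.

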